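# Start the carrom game clock for the breaking player

## Robot

A 6-joint arm with a two-finger parallel gripper is mounted at the origin on the work surface. World frame = base frame: x ahead of the robot, y to its left, z up, the work surface at z = 0. Lengths are in mm, angles in rad, forces in N, time in s.
With the tool pointing down it reaches from about 350 to 875 mm from the base axis. Payload 4.2 kg.
Tool frame: the origin (TCP) lies midway between the tips of the shut fingers; the grasp point (between the pads) lies 19 mm behind it; z points along the fingers, y is the line along which they close (so a half turn about z gives the same grasp; the last joint's range is limited). The gripper opens to 85 mm and grips with 20 to 120 N. Pads are 22 mm wide; open, the fingers measure 114 mm over their backs; the gripper's body (76 mm by 85 mm) begins 54 mm behind the grasp point. The pads swing forward as they close: fully open they stand 13 mm farther back than shut.
Start: joints at [-1.012, 0.385, 0.008, 0, -1.194, -0.259], TCP at [184.596, -597.096, 231.312] pointing down, gripper open.
Joint ranges: [-3.14, 3.14], [-1.21, 2.06], [-1.07, 1.41], [-3.16, 2.05], [-2.99, -0.16], [-3.1, 3.1]. Speed limits (rad/s): [2.79, 2.79, 3.14, 3.14, 3.14, 3.14].

## Interface

Orientations are given as a unit quaternion [x, y, z, w].
In Python, from bench import read_state, get_image, job_done gives the robot as it stands.
- The arm moves only by the shell command python3 -m jog 'ROWS'. ROWS is JSON, a list of rows, each a list of 3 entries, a list of its own where there are three numbers: the shift along the world's x, y, z scaled (see below), then the turn, a rotation vector about the world's x, y, z scaled (see below), then the gripper's target within -1 to 1 (shut at 1, half-way at 0, fully open at -1). In form: [[[x, y, z], [wx, wy, wz], claw], ...]. A call has 1 to 20 rows; each row is the pose to reach, as a shift and turn from the pose commanded when the call began; what a row does not reach only later rows make up. The controller multiplies each number of a shift by 10 cm and each number of a turn by 120 degrees. A row lasts 1/10 s, in which the tool goes at most 50 mm and 8.59 degrees, less where a joint would pass 70% of its speed; a pose out of reach is approached as far as the arm can. A call with a number of a shift or a turn outside -1 to 1 is refused whole. A call with a gripper value outside its range is refused whole. The fingers move at their own pace and stop on an object; the grip force is fixed at half the most. Time passes only in rows, so rows that repeat a pose let the fingers close. It gives the time, the measured TCP pose, the force, the opening and the grip force at its end, in the units of the state.
- read_state(): the state, without advancing time (a new reading comes with each control period).
- get_image(name): name is "side" or "top"; returns a dict with "frame" (384x512x3 uint8, red, green, blue), "range_z" (384x512 float32, mm along the optical axis (not along the pixel's ray), 0 where there is no reading), "fx", "fy", "cx", "cy" (pixels), "R" (3x3) and "t" (3): a world point X has camera coordinates R X + t. Camera axes: x right, y down, z forward; pixel columns grow to the right and rows downward; lengths in mm; the calibration is good to about 2 mm. A picture is of the moment at which its call begins.
- job_done(): hands the job in; it is judged then, once.
The state is a dict: "clock": time; "joints": joint angles; "joint_vel": joint speeds; "joint_efforts": joint torques, N m; "position": TCP position; "ee_rot": TCP orientation; "contact_force": force on the tool from outside, world axes, zero at the start; "wrist_torque": the same for the moment, N m; "gripper_width": finger opening in mm; "grasp_force": force on a finger pad.
Only numpy, scipy, OpenCV 4.12 (cv2) and the standard library are available. Lean on these libraries where they do the work, as an engineer would, in place of code of your own. Each camera call takes 0.05 s, during which the arm holds its last target. There are 200 camera calls.

## Task

Start the game clock for the player with the yellow striker to break: press its red on button, then press down the end of its top rocker that lies on the blue striker's side of the board, and only then press the green start button. Use the fingertips and press each lightly but all the way down, letting the buttons spring back; leave the grey setting button alone, do not shift or lift the clock, and leave the tea things, powder and strikers undisturbed.

Things in the scene. Friction and masses are not known exactly. Their poses are not given: they have to be found in the camera images.
- clock: Loose black digital game clock, 0.5 kg, between robot and carrom board; 190 mm wide (y), 115 mm deep (x), 73 mm high. Origin: centre of underside; +x points from its front (buttons, to the robot) to its back, +y to its left end seen from the robot, within 0.4 rad of square. Button deck at 30 mm height; a sloping display begins 22 mm behind the button centres; rear housing 52 mm high
- power_top (a point): centre of the top face of the red on button: round, 21 mm across, at the left of the front deck, at clock x -34, y +55, height 37 mm when up. It moves down with the button
- power (a joint): travel of the red on button in m: 0 up, 0.004 fully down; springs back; starts to move at 2 N, fully down at 4 N
- setting_top (a point): centre of the top face of the grey setting button, same size, in the middle of the row (clock x -34, y 0), 55 mm from either neighbour; not to be pressed
- setting (a joint): travel of the grey setting button in m: 0 up, 0.004 down
- start_top (a point): centre of the top face of the green start button, same size, at the right of the front deck, at clock x -34, y -55, height 37 mm when up
- start (a joint): travel of the green start button in m: 0 up, 0.004 fully down; same spring as the red one
- rocker (a joint): tilt in rad of the grey rocker bar (190 x 22 mm, along the clock's y, on top of the rear housing at clock x +32, pivot in the middle at height 66 mm): 0 level (as it starts, nearly), +0.08 left (+y) end fully down on its stop, -0.08 right end fully down. It stays where it is left; about 2 N at the end pad moves it
- rocker_left (a point): centre of the top face of the white pad (23 x 44 mm) at the rocker's left end, 75 mm from the pivot, 73 mm above the table when level; goes down 6 mm when that end is fully pressed
- rocker_right (a point): the same for the white pad at the rocker's right end (clock -y)
- board: square carrom board, 610 mm over its dark frame, 45 mm high, pale playing face at 25 mm, beyond the clock; origin under the middle of its near edge, x away from the robot, y to its left. One player sits at its +y (left) side and one at its -y (right) side; carrom men are set out in the middle; fixed
- blue_striker: blue disc with white ring, 41 mm across, 9 mm thick, resting loose on the flat top of the near frame rail of the board, towards its left or right end (170 to 270 mm to the +y or -y side of its middle), by its player: it shows on which side that player sits; origin under its centre
- yellow_striker: the same in yellow, towards the other end of that rail
- susan: beech lazy susan, 280 mm across, 30 mm high, on the table by one near corner of the board, left or right; it turns freely; origin under its centre. Jar, bowl and spoon holder stand on it
- jar: glass jar with steel screw lid, 74 mm across, 130 mm high, loose on the lazy susan; origin under its centre
- bowl: orange plastic bowl, 100 mm across, 48 mm high, loose on the lazy susan; origin under its centre
- spoon_holder: steel spoon holder, 62 mm across, with spoons, 185 mm high in all, loose on the lazy susan; origin under its centre
- powder: white carrom powder bottle, 52 mm across, 120 mm high, loose on a steel tray by the other near corner of the board; origin under its centre
- tea_glass: amber tea glass, 64 mm across, 85 mm high, loose on the same tray; origin under its centre

How it is judged:
By the outcome, as a careful person would: the job done as asked, in the order asked, and still so for the second after the job is handed in, with the robot touching nothing.
It also fails if it takes over 54 s, if anything falls off the work surface, if the arm or the gripper's body presses on something with over 40 N, if the wrist force passes 120 N, or if a joint passes its speed limit or range.

## Working session

There is one attempt and no reset: what is moved stays moved. The work goes in short steps, Python scripts to look and compute and a shell command to move; the robot and the scene stay as the last step left them, time stands still between calls to the robot, and variables do not carry over. Pictures are saved under pics/ and viewed, at most 10 in all, crops included, and the job is handed in when it is done.

```bash
mkdir -p pics; ls; python3 - <<'E'
from bench import *
import cv2,numpy as np
s=read_state();print(s)
for n in("top","side"):
    g=get_image(n);np.savez(n+'0.npz',**g);cv2.imwrite(f'pics/{n}0.png',g["frame"][:,:,::-1])
    print(n,g['fx'],g['cx'],g['cy'],g['R'],g['t'])
E
```

```text
pics
{'clock': 0.0, 'joints': array([-1.01242715e+00,  3.85569452e-01,  6.62155943e-03, -5.19447738e-04,
       -1.19401434e+00, -2.58596308e-01]), 'joint_vel': array([-0.00029317,  0.00073937, -0.00034487,  0.00093917, -0.00068188,
       -0.00097229]), 'joint_efforts': array([-9.63052230e-05, -3.92285371e+01,  1.88396412e+01,  4.18624789e+00,
       -4.74548302e-03,  5.24226976e-06]), 'position': array([ 184.40898681, -596.55517967,  230.20910712]), 'ee_rot': array([-1.49231002e-01,  9.88801738e-01,  1.08974082e-03, -2.08627377e-04]), 'contact_force': array([0.47365153, 0.55425919, 0.68447275]), 'wrist_torque': array([ 0.0151359 ,  0.00028508, -0.01347579]), 'grasp_force': 0.0, 'gripper_width': 85.22687323112538}
top 391.97655564821304 256.7200735746336 189.80059979208588 [[ 0.01429353 -0.99951759  0.02757328]
 [-0.99331327 -0.0173535  -0.11413855]
 [ 0.11456198 -0.02575746 -0.99308212]] [ -25.2504968   553.0432762  1238.05531328]
side 422.4815274956697 250.9102371139988 186.2844118713183 [[-0.68060184 -0.73253577  0.01313294]
 [-0.49887469  0.45022977 -0.74055196]
 [ 0.53656796 -0.51057272 -0.67187076]] [ 375.95257749  340.60504609 1029.24655245]
```

View pics/top0.png

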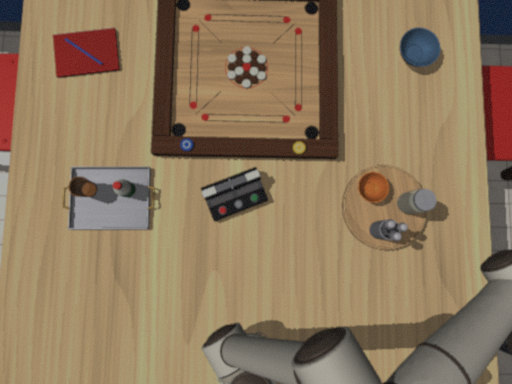

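View pics/side0.png

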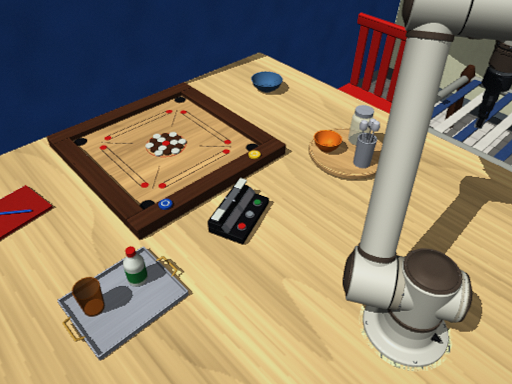

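Top view: blue striker at (187,145), on the left (+y), and yellow at (299,147). Clock buttons: red (222,210), grey (238,204), green (254,198). White pads: left (214,190), right (252,174). So the rocker's left end is the one to press. Next I measure these.

```bash
cat > h.py <<'E'
import cv2,numpy as np
def blob(g,lo,hi,box):
    h=cv2.cvtColor(g['frame'],cv2.COLOR_RGB2HSV);m=cv2.inRange(h,np.array(lo),np.array(hi))
    x0,y0,x1,y1=box;k=np.zeros_like(m);k[y0:y1,x0:x1]=m[y0:y1,x0:x1]
    n,l,s,c=cv2.connectedComponentsWithStats(k)
    return [(c[i],s[i,4]) for i in np.argsort(-s[1:,4])[:2]+1] if n>1 else []
def onz(g,p,z):
    R,t=g['R'],g['t'];d=R.T@np.array([(p[0]-g['cx'])/g['fx'],(p[1]-g['cy'])/g['fy'],1]);o=-R.T@t
    return o+d*(z-o[2])/d[2]
E
python3 - <<'E'
from h import *
box={'top':(195,160,275,225),'side':(200,170,275,250)}
for n in('top','side'):
    g=np.load(n+'0.npz')
    for nm,lo,hi,z in(('red',(0,120,90),(8,255,255),37),('red2',(172,120,90),(180,255,255),37),('green',(45,80,50),(90,255,255),37),('white',(0,0,190),(180,40,255),73)):
        for c,a in blob(g,lo,hi,box[n]):
            d=g['range_z'][int(round(c[1])),int(round(c[0]))]
            print(n,nm,c.round(1),a,onz(g,c,z).round(1),'range',d, 'pred',(g['R']@onz(g,c,z)+g['t'])[2].round(1))
for n,p in(('top',(187,145)),('top',(299,147))):
    print(onz(np.load('top0.npz'),p,54).round())
E
```

```text
top red [222.3 209.8] 31 [486.5  93.1  37. ] range 1251.5336 pred 1254.7
top red2 [220. 208.] 1 [492.1 100.4  37. ] range 1256.2434 pred 1255.1
top red2 [225. 208.] 1 [492.4  84.5  37. ] range 1258.0991 pred 1255.5
top green [254.5 197.4] 33 [528.1  -9.5  37. ] range 1264.1259 pred 1262.1
side red [241.3 225.5] 38 [489.   97.2  37. ] range 1217.6764 pred 1217.1
side red2 [239. 223.] 1 [500.9  95.6  37. ] range 1233.4099 pred 1224.3
side red2 [238. 227.] 1 [491.2 108.1  37. ] range 1214.8687 pred 1212.7
side green [257.  201.5] 34 [530.4  -4.5  37. ] range 1293.7594 pred 1291.3
side white [217.3 214.2] 80 [542.5 140.8  73. ] range 1197.7595 pred 1199.4
side white [239.8 183.1] 64 [598.7   5.   73. ] range 1299.4958 pred 1298.9
[692. 210.  54.]
[ 693. -151.   54.]
```

Red is at about (488,95) and green at (529,-7). They are 110 mm apart, as given, with yaw about 0.38. The left pad should then be at (542,139), and the measured (542,141) agrees. Next I shut the fingers, rise and turn by 0.083 rad, then travel over.

```bash
python3 -m jog '[[[0,0,0.35],[0,0,0.04],1],[[0,0,0.7],[0,0,0.04],1],[[0,0,0.7],[0,0,0.04],1],[[0,0,0.7],[0,0,0.04],1]]'
python3 -m jog '[[[0.2,0.5,0],[0,0,0],1],[[0.43,1,0],[0,0,0],1],[[0.43,1,0],[0,0,0],1]]'
python3 -m jog '[[[0.2,0.5,0],[0,0,0],1],[[0.43,1,0],[0,0,0],1],[[0.43,1,0],[0,0,0],1]]'
python3 -m jog '[[[0.2,0.5,0],[0,0,0],1],[[0.43,1,0],[0,0,0],1],[[0.43,1,0],[0,0,0],1],[[0.43,1,0],[0,0,0],1]]'
```

```text
clock: 0.5
position: [184.8, -597.0, 301.8]
ee_rot: [-0.191, 0.982, -0.0, 0.001]
contact_force: [-0.6, -0.4, -0.8]
gripper_width: 28.3
grasp_force: 0.0
clock: 0.8
position: [228.0, -493.1, 300.0]
ee_rot: [-0.192, 0.981, 0.002, -0.0]
contact_force: [0.3, -1.0, 0.9]
gripper_width: 0.1
grasp_force: 0.0
clock: 1.1
position: [271.0, -393.6, 300.4]
ee_rot: [-0.192, 0.981, 0.001, -0.0]
contact_force: [-0.4, -0.4, 1.1]
gripper_width: 0.4
grasp_force: 0.0
clock: 1.5
position: [313.9, -296.3, 300.8]
ee_rot: [-0.192, 0.981, 0.0, -0.0]
contact_force: [0.6, 0.1, 0.3]
gripper_width: 0.2
grasp_force: 0.0
```

```bash
python3 -m jog '[[[0.2,0.5,0],[0,0,0],1],[[0.43,1,0],[0,0,0],1],[[0.43,1,0],[0,0,0],1]]'
python3 -m jog '[[[0.2,0.5,0],[0,0,0],1],[[0.43,1,0],[0,0,0],1],[[0.43,1,0],[0,0,0],1]]'
python3 -m jog '[[[0.2,0.5,0],[0,0,0],1],[[0.43,1,0],[0,0,0],1],[[0.43,1,0],[0,0,0],1]]'
python3 -m jog '[[[0.2,0.45,-0.4],[0,0,0],1],[[0.45,0.91,-0.8],[0,0,0],1],[[0.45,0.91,-1],[0,0,0],1],[[0.45,0.91,-1],[0,0,0],1]]'
python3 -m jog '[[[0,0,-0.4],[0,0,0],1],[[0,0,-0.8],[0,0,0],1],[[0,0,-1],[0,0,0],1],[[0,0,-1],[0,0,0],1],[[0,0,-1],[0,0,0],1]]'
python3 - <<'E'
from bench import *
import cv2,numpy as np
s=read_state();print(s['position'],s['ee_rot'],s['contact_force'])
g=get_image('side');cv2.imwrite('pics/s1.png',cv2.resize(g["frame"][130:280,160:360,::-1],None,fx=4,fy=4,interpolation=cv2.INTER_CUBIC))
g=get_image('top');cv2.imwrite('pics/t1.png',cv2.resize(g["frame"][130:280,160:360,::-1],None,fx=4,fy=4,interpolation=cv2.INTER_CUBIC))
E
```

```text
clock: 1.8
position: [357.6, -195.7, 300.9]
ee_rot: [-0.192, 0.981, 0.0, -0.0]
contact_force: [0.3, 0.3, 0.4]
gripper_width: 0.3
grasp_force: 0.0
clock: 2.1
position: [401.2, -95.5, 300.8]
ee_rot: [-0.192, 0.981, 0.0, -0.0]
contact_force: [-0.3, -0.5, -0.5]
gripper_width: -0.1
grasp_force: 0.0
clock: 2.4
position: [444.6, 4.4, 300.5]
ee_rot: [-0.191, 0.982, -0.0, -0.001]
contact_force: [0.1, -1.1, -0.0]
gripper_width: -0.0
grasp_force: 0.0
clock: 2.8
position: [486.1, 92.8, 195.2]
ee_rot: [-0.19, 0.982, -0.001, -0.006]
contact_force: [-1.4, -1.5, -1.9]
gripper_width: -0.1
grasp_force: 0.0
clock: 3.3
position: [488.7, 92.7, 102.3]
ee_rot: [-0.19, 0.982, -0.0, 0.001]
contact_force: [0.6, -0.4, 0.2]
gripper_width: 0.0
grasp_force: 0.0
[488.74912232  92.74039291 102.32908799] [-1.89972026e-01  9.81789290e-01 -2.24273301e-04  6.07313030e-04] [ 0.62451058 -0.35994628  0.18380354]
```

View pics/s1.png

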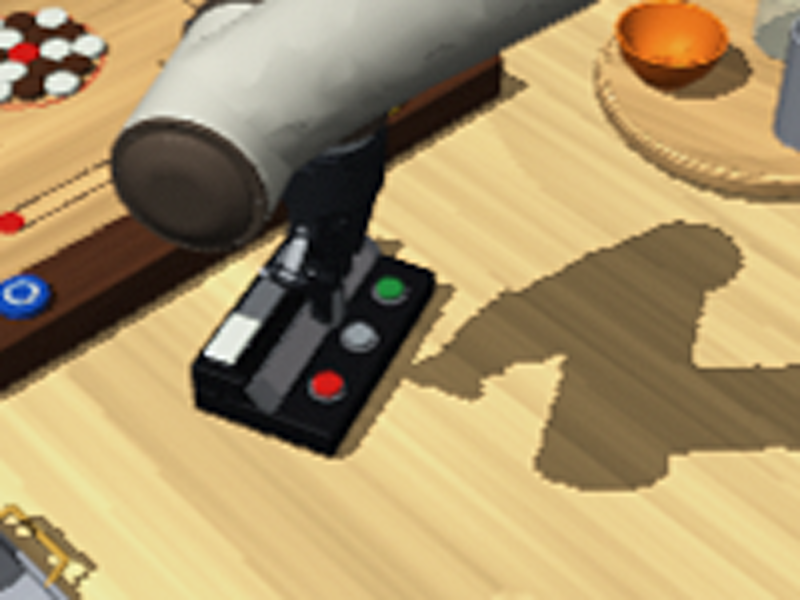

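The side crop shows the shut fingertips at crop (322,318), or full (240.5,209.5), still 65 mm above the deck. Red is at (325,383) and nothing is disturbed. I'll compare the tip with where the calibration puts the TCP.

```bash
python3 - <<'E'
from h import *
for X in((488.7,92.7,102.3),(488,95,37)):
    for n in('side','top'):
        g=np.load(n+'0.npz');c=g['R']@np.array(X)+g['t'];print(n,X,g['fx']*c[0]/c[2]+g['cx'],g['fx']*c[1]/c[2]+g['cy'])
g=np.load('side0.npz');print(onz(g,(240.5,209.5),102.3))
E
```

```text
side (488.7, 92.7, 102.3) 242.56411901150932 208.85074896855502
top (488.7, 92.7, 102.3) 221.114711067011 207.694237501082
side (488, 95, 37) 242.13741570446547 225.3243170636273
top (488, 95, 37) 221.66714718943317 209.30451265355356
[490.66486758  98.64720863 102.3       ]
```

View pics/t1.png

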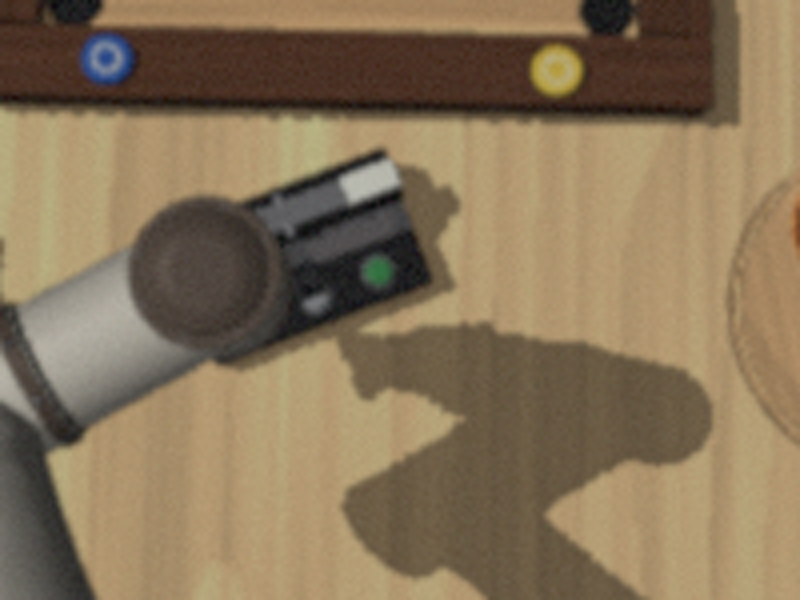

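The tip agrees with red to about 2 mm. Lowering to about 5 mm above the button, then feeling down.

```bash
python3 -m jog '[[[0,0,-0.3],[0,0,0],1],[[0,0,-0.6],[0,0,0],1],[[0,0,-0.6],[0,0,0],1],[[0,0,-0.6],[0,0,0],1]]'
python3 -m jog '[[[0,0,-0.01],[0,0,0],1],[[0,0,-0.02],[0,0,0],1],[[0,0,-0.03],[0,0,0],1],[[0,0,-0.04],[0,0,0],1],[[0,0,-0.05],[0,0,0],1],[[0,0,-0.05],[0,0,0],1],[[0,0,-0.05],[0,0,0],1]]'
python3 -m jog '[[[0,0,-0.01],[0,0,0],1],[[0,0,-0.02],[0,0,0],1],[[0,0,-0.02],[0,0,0],1],[[0,0,-0.02],[0,0,0],1]]'
```

```text
clock: 3.8
position: [488.6, 94.1, 42.6]
ee_rot: [-0.191, 0.982, 0.0, 0.001]
contact_force: [0.1, 0.4, -0.1]
gripper_width: 0.2
grasp_force: 0.0
clock: 4.5
position: [487.8, 94.0, 36.5]
ee_rot: [-0.191, 0.982, 0.0, 0.0]
contact_force: [-0.7, -0.2, 2.2]
gripper_width: 0.1
grasp_force: 1.1
clock: 4.9
position: [487.8, 94.0, 34.4]
ee_rot: [-0.191, 0.982, 0.0, 0.0]
contact_force: [0.3, 0.4, 3.2]
gripper_width: -0.1
grasp_force: 1.6
```

```bash
python3 -m jog '[[[0,0,-0.01],[0,0,0],1],[[0,0,-0.015],[0,0,0],1],[[0,0,-0.015],[0,0,0],1],[[0,0,-0.015],[0,0,0],1]]'
python3 -m jog '[[[0,0,-0.005],[0,0,0],1],[[0,0,-0.005],[0,0,0],1],[[0,0,-0.005],[0,0,0],1]]'
```

```text
clock: 5.3
position: [487.8, 94.0, 33.1]
ee_rot: [-0.191, 0.982, 0.0, 0.0]
contact_force: [-1.5, 1.0, 4.8]
gripper_width: -0.1
grasp_force: 2.6
clock: 5.6
position: [487.8, 94.0, 33.0]
ee_rot: [-0.191, 0.982, -0.0, 0.0]
contact_force: [-1.6, 0.3, 9.2]
gripper_width: -0.2
grasp_force: 4.3
```

Red bottomed out at z 33.0 with the force climbing to 9 N. Now straight up, and over to the left pad (+53,+43).

```bash
python3 -m jog '[[[0,0,0.1],[0,0,0],1],[[0,0,0.4],[0,0,0],1],[[0,0,0.7],[0,0,0],1],[[0,0,0.7],[0,0,0],1],[[0.27,0.22,0.7],[0,0,0],1],[[0.53,0.44,0.7],[0,0,0],1],[[0.53,0.44,0.7],[0,0,0],1],[[0.53,0.44,0.6],[0,0,0],1],[[0.53,0.44,0.5],[0,0,0],1],[[0.53,0.44,0.5],[0,0,0],1],[[0.53,0.44,0.5],[0,0,0],1]]'
python3 - <<'E'
from bench import *
import cv2
g=get_image('side');cv2.imwrite('pics/s2.png',cv2.resize(g["frame"][160:260,180:300,::-1],None,fx=5,fy=5,interpolation=cv2.INTER_CUBIC))
E
```

```text
clock: 6.7
position: [539.7, 137.2, 81.6]
ee_rot: [-0.19, 0.982, -0.0, -0.001]
contact_force: [-1.2, -0.2, 0.1]
gripper_width: 0.0
grasp_force: 0.0
```

View pics/s2.png

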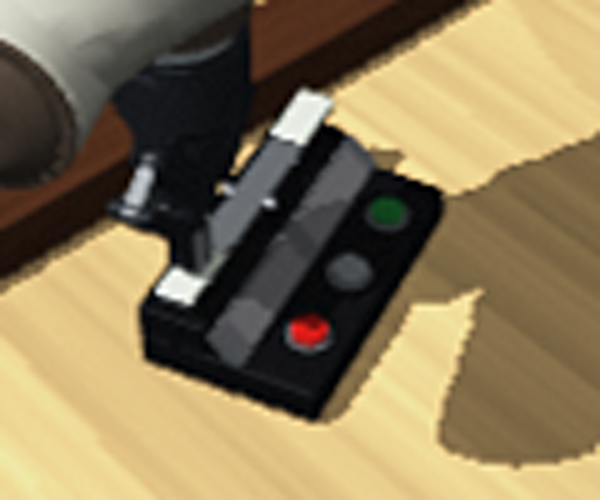

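The tip is just above the left pad's inner half, with the pad's front end visible at crop (180,285), and red has sprung back. Pressing slowly.

```bash
python3 -m jog '[[[0.01,0.01,-0.03],[0,0,0],1],[[0.01,0.01,-0.06],[0,0,0],1],[[0.01,0.01,-0.08],[0,0,0],1],[[0.01,0.01,-0.1],[0,0,0],1],[[0.01,0.01,-0.12],[0,0,0],1],[[0.01,0.01,-0.12],[0,0,0],1],[[0.01,0.01,-0.12],[0,0,0],1]]'
python3 -m jog '[[[0,0,-0.01],[0,0,0],1],[[0,0,-0.02],[0,0,0],1],[[0,0,-0.02],[0,0,0],1],[[0,0,-0.02],[0,0,0],1]]'
```

```text
clock: 7.45
position: [541.6, 138.9, 70.2]
ee_rot: [-0.191, 0.982, -0.0, -0.0]
contact_force: [-0.7, -0.1, 0.1]
gripper_width: 0.1
grasp_force: 0.0
clock: 7.85
position: [541.7, 139.0, 68.3]
ee_rot: [-0.191, 0.982, 0.0, 0.0]
contact_force: [-0.6, 0.3, 1.9]
gripper_width: -0.4
grasp_force: 0.7
```

```bash
python3 -m jog '[[[0,0,-0.01],[0,0,0],1],[[0,0,-0.015],[0,0,0],1],[[0,0,-0.015],[0,0,0],1],[[0,0,-0.015],[0,0,0],1]]'
python3 -m jog '[[[0,0,-0.005],[0,0,0],1],[[0,0,-0.01],[0,0,0],1],[[0,0,-0.01],[0,0,0],1],[[0,0,-0.01],[0,0,0],1]]'
```

```text
clock: 8.25
position: [541.7, 139.0, 67.1]
ee_rot: [-0.191, 0.982, 0.0, 0.0]
contact_force: [-1.6, 0.1, 5.1]
gripper_width: -0.5
grasp_force: 2.4
clock: 8.65
position: [541.8, 139.0, 66.8]
ee_rot: [-0.191, 0.982, -0.0, 0.0]
contact_force: [-3.2, 1.0, 9.0]
gripper_width: 0.2
grasp_force: 4.5
```

The left end is on its stop, with 9 N at z 66.8. Going up and over to above green at (528.5,-8).

```bash
python3 -m jog '[[[0,0,0.1],[0,0,0],1],[[0,0,0.4],[0,0,0],1],[[0,0,0.4],[0,0,0],1],[[-0.2,-0.4,0.4],[0,0,0],1],[[-0.4,-0.8,0.4],[0,0,0],1],[[-0.4,-0.8,0.4],[0,0,0],1]]'
python3 -m jog '[[[0.1,-0.33,0],[0,0,0],1],[[0.27,-0.67,0],[0,0,0],1],[[0.27,-0.67,0],[0,0,0],1],[[0.27,-0.67,-0.3],[0,0,0],1],[[0.27,-0.67,-0.3],[0,0,0],1],[[0.27,-0.67,-0.3],[0,0,0],1]]'
python3 - <<'E'
from bench import *
import cv2
from h import *
g=get_image('side');cv2.imwrite('pics/s3.png',cv2.resize(g["frame"][160:260,180:300,::-1],None,fx=5,fy=5,interpolation=cv2.INTER_CUBIC))
print(blob(g,(0,120,90),(8,255,255),(200,170,275,250)))
E
```

```text
clock: 9.25
position: [497.6, 55.2, 104.9]
ee_rot: [-0.188, 0.982, -0.0, -0.002]
contact_force: [0.2, 0.1, -1.3]
gripper_width: 0.0
grasp_force: 0.0
clock: 9.85
position: [528.2, -7.9, 75.5]
ee_rot: [-0.191, 0.982, -0.0, -0.001]
contact_force: [0.5, -0.1, 0.1]
gripper_width: -0.2
grasp_force: 0.0
[(array([241.34210526, 225.52631579]), np.int32(38))]
```

View pics/s3.png

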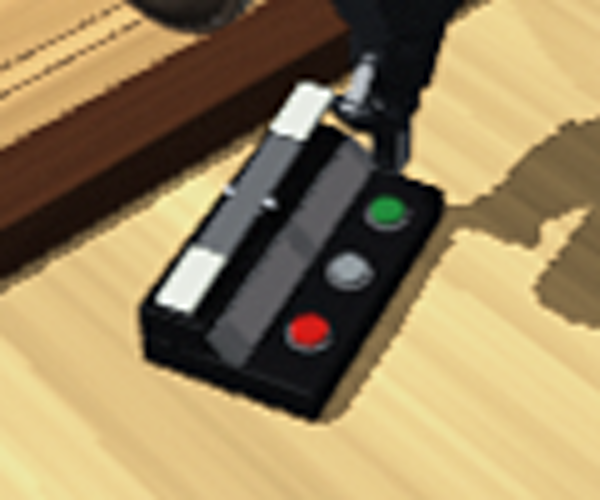

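The clock hasn't moved (red still at px 241.3,225.5), the rocker's left end is down, and the tip is above green at crop (388,210). Pressing green the same way.

```bash
python3 -m jog '[[[0,0,-0.2],[0,0,0],1],[[0,0,-0.33],[0,0,0],1],[[0,0,-0.33],[0,0,0],1],[[0,0,-0.35],[0,0,0],1],[[0,0,-0.37],[0,0,0],1],[[0,0,-0.39],[0,0,0],1],[[0,0,-0.4],[0,0,0],1],[[0,0,-0.4],[0,0,0],1],[[0,0,-0.4],[0,0,0],1]]'
python3 -m jog '[[[0,0,-0.01],[0,0,0],1],[[0,0,-0.02],[0,0,0],1],[[0,0,-0.02],[0,0,0],1],[[0,0,-0.02],[0,0,0],1]]'
```

```text
clock: 10.8
position: [529.1, -7.9, 36.2]
ee_rot: [-0.191, 0.982, 0.0, 0.001]
contact_force: [0.7, 1.0, 2.2]
gripper_width: 0.1
grasp_force: 1.2
clock: 11.2
position: [529.1, -7.9, 34.0]
ee_rot: [-0.191, 0.982, 0.0, 0.0]
contact_force: [0.2, 1.8, 3.5]
gripper_width: -0.1
grasp_force: 1.7
```

```bash
python3 -m jog '[[[0,0,-0.01],[0,0,0],1],[[0,0,-0.015],[0,0,0],1],[[0,0,-0.017],[0,0,0],1],[[0,0,-0.017],[0,0,0],1],[[0,0,-0.017],[0,0,0],1]]'
```

```text
clock: 11.7
position: [529.1, -7.9, 33.0]
ee_rot: [-0.191, 0.982, -0.0, 0.001]
contact_force: [0.5, 2.4, 9.0]
gripper_width: 0.3
grasp_force: 4.4
```

Green bottomed out at 9 N. Retracting.

```bash
python3 -m jog '[[[0,0,0.1],[0,0,0],1],[[0,0,0.4],[0,0,0],1],[[0,0,0.8],[0,0,0],1],[[0,0,1],[0,0,0],1],[[0,0,1],[0,0,0],1]]'
python3 -m jog '[[[-0.3,0,0.2],[0,0,0],1],[[-0.6,0,0.4],[0,0,0],1],[[-0.9,0,0.5],[0,0,0],1],[[-0.9,0,0.5],[0,0,0],1],[[-0.9,0,0.5],[0,0,0],1],[[-0.9,0,0.5],[0,0,0],1]]'
python3 - <<'E'
from bench import *
import cv2
from h import *
g=get_image('side');cv2.imwrite('pics/s4.png',cv2.resize(g["frame"][120:270,130:330,::-1],None,fx=4,fy=4,interpolation=cv2.INTER_CUBIC))
E
```

```text
clock: 12.2
position: [529.7, -8.1, 135.1]
ee_rot: [-0.191, 0.982, 0.0, 0.003]
contact_force: [0.5, -0.1, 0.1]
gripper_width: -0.3
grasp_force: 0.0
clock: 12.8
position: [438.6, -8.2, 181.2]
ee_rot: [-0.19, 0.982, -0.0, -0.001]
contact_force: [-0.4, -0.4, -0.4]
gripper_width: -0.1
grasp_force: 0.0
```

View pics/s4.png

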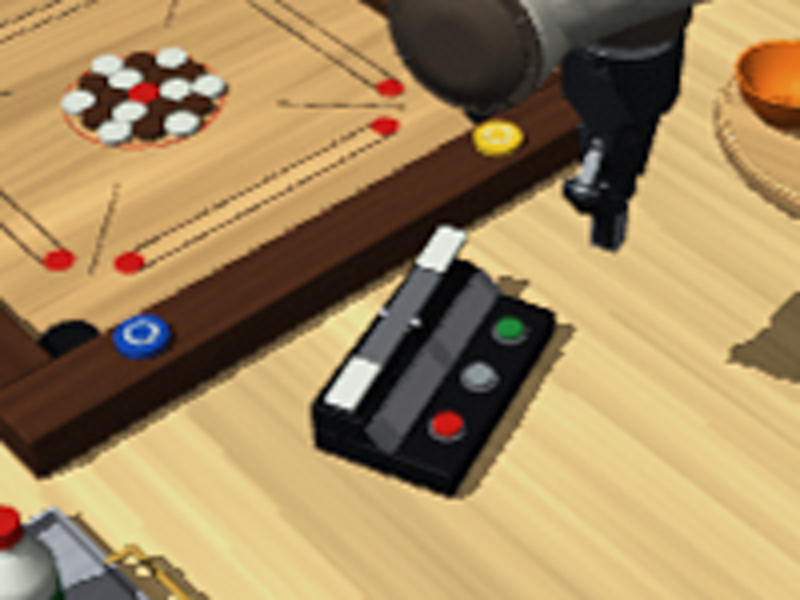

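Red (447,425) and green (510,328) are both up, the left pad (352,383) is down and the right one raised. The strikers and clock are in place and the arm is clear.

```bash
python3 -c "from bench import *; print(job_done())"
```

```text
the job is handed in; nothing more can be done
None
```

The job is handed in: I pressed red fully down, then the rocker's left (blue-side) end onto its stop, then green fully down; both buttons sprang back, and the last picture showed the clock and strikers in place.

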